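# Move a snap-fit cover to the rebuilt terminal housing

## Task

The rebuilt terminal housing stands open: move the snap-fit cover from the old housing onto it. Pinch the cover's two upright side tabs together so that its hooks let go and draw it straight off, then press it down on the open housing until it is fully home and both tabs have sprung back out. Use only light force throughout, as the plastic hooks snap easily, and leave the other things on the table alone.

Things in the scene. Friction and masses are not known exactly. Their poses are not given: they have to be found in the camera images.
- box_old: Old terminal housing, covered at first: grey open-topped box 100 x 74 x 45 mm on a fixed dark base plate 124 x 92 x 8 mm. Origin under the middle of the base plate, on the table; x along the 100 mm side, y along the 74 mm side, z up; a black cable gland sticks out at its -x end. Which housing stands on the left varies.
- box_new: Rebuilt housing, open at first, showing a black terminal strip: as box_old, but the box stands on rubber mounts that raise it and its rim by 0 to 8 mm over the sizes given for box_old. How much is not measured and differs each time: the rim must be felt for (or seen). Origin and frame as box_old, under the base plate.
- box_old_rim (a point): Middle of box_old's rim, 53 mm above its origin; the cover's plate seats on the rim. In both housings, four sprung buffers stand 4 mm above the rim and push the cover up: 2 N at first touch, 5 N when home. So a cover not hooked stands some 4 mm above the rim, a hooked one less than 1.5 mm. Inner faces of the end (x) walls: 46 mm from the middle.
- cover: Loose grey cover, 80 to 130 g, at first hooked on box_old: plate 102 x 80 x 4 mm with two upright tabs. Origin: middle of the plate's underside; x along 102 mm, y from tab to tab, z up. Home: origin on the rim's middle, axes as the housing's (a half turn also fits). A rib 7.5 mm deep under each x end fits inside the end walls with 1.5 mm play. Pinched, the tabs also serve to carry it.
- tab_a (a joint): How far the tab on the cover's +y side is pressed inward, m: 0 = out, 0.0065 = hard stop; hook free from about 0.0042. Spring: 1.5 N at 0, 7.4 N at the stop. A leg below the plate (18 mm deep) carries the hook, which reaches 31 mm from the middle, flat top 5.6 mm below the plate, sloping lead-in under it, so it also snaps in when pushed down.
- tab_b (a joint): The same for the opposite tab, on the cover's -y side. The hooks catch under a ledge inside each long (y) wall of a housing, at mid-length, 40 mm long, from the rim to 5 mm below it, reaching in to 27 mm from the middle. On a cover that rests on a housing unhooked, the ledge holds the tabs about 4 mm in; hooked, both are back near 0.
- tab_a_grip (a point): Middle of the ribbed outer face of the +y tab, 17 mm above the cover's origin and 26 mm from its middle when not pressed (52 mm over both tabs). The tab is 24 mm wide along x, 4 mm thick; its top is 30 mm above the cover's origin. At its base a foot sticks 7.5 mm outward over the plate, its top 6.3 mm above the cover's origin: keep the fingertips above it.
- tab_b_grip (a point): The same point on the -y tab. More than about 30 N on a tab breaks it; more than about 30 N of pressing or pulling against a housing breaks the hooks. Pressing an unhooked cover home takes 15 to 20 N.
- screwdriver: Bystander: blue-handled screwdriver, 165 x 48 x 21 mm, lying between the housings. Origin under its middle.
- nut: Bystander: steel hex nut 28 x 28 x 16 mm, lying between the housings and the toolbox. Origin under its middle.
- spool_long: Bystander: steel valve spool standing at the back, 21 mm across, 125 mm tall. Origin under its middle.
- spool_short: Bystander: steel valve spool standing at the back, 25 mm across, 98 mm tall. Origin under its middle.
- red_can: Bystander: red spray can standing at the back left, 54 mm across, 185 mm tall. Origin under its middle.
- block: Bystander: grey metal valve block at the front left, 71 x 104 x 54 mm. Origin under its middle.
- bolt: Bystander: hex bolt standing on its head at the back right, 28 mm across, 60 mm tall. Origin under its middle.

How it is judged:
On the way, in this order (a step that is already met when the one before it is completed fails the run):
1. both tabs pinched in at once while the cover is still on the old housing (value of joint each of tab_a, tab_b above 0.003 m and distance between cover and box_old_rim below 0.012 m), for 0.05 s.
2. the cover is drawn off and lifted clear of the old housing (distance between cover and box_old_rim above 0.05 m), for 0.1 s.
At the end, for the whole second after the job is handed in: The cover is hooked home on the rebuilt housing: both tabs sprung back out to within 1.5 mm, its underside 51 to 63.3 mm above the base plate's underside, within 3.5 mm sideways, square to within 0.06 rad, level to within 0.04 rad, at rest (horizontal distance between cover and box_new below 0.0035 m and z of cover in the frame of box_new between 0.051 and 0.0633 m and angle between the x axis of cover and the x axis of box_new, either way round below 0.06 rad and angle between the z axis of cover and the z axis of box_new, either way round below 0.04 rad and value of joint each of tab_a, tab_b below 0.0015 m and linear speed of cover below 0.02 m/s); the robot touches nothing.
It fails at once if the fingers bear on the cover with more than 70 N in all (35 N on each tab) (contact force between the fingers and cover above 70 N).
It fails at once if the cover or its hooks are wrenched against the old housing with more than 30 N (contact force between cover and box_old above 30 N).
It fails at once if the cover is pushed against the rebuilt housing with more than 35 N (contact force between cover and box_new above 35 N).
It fails at once if another thing on the table is shifted by more than 25 mm (distance of any of screwdriver, nut, spool_long, spool_short, red_can, block, bolt from where it was at the start of the episode above 0.025 m).
It also fails if it takes over 58 s, if anything falls off the work surface, if the arm or the gripper's body presses on something with over 40 N, if the wrist force passes 120 N, or if a joint passes its speed limit or range.

## Robot

A 6-joint arm with a two-finger parallel gripper is mounted at the origin on a cart in front of the work surface, level with it; the furniture and walls round the work are solid. World frame = base frame: x ahead of the robot, y to its left, z up, the work surface at z = 0. Lengths are in m, angles in rad, forces in N, time in s.
With the tool pointing down it reaches from about 0.35 to 0.775 m from the base axis. Payload 7.3 kg.
Tool frame: the origin (TCP) lies on the centre line of the jaws, within the pads' length; the fingertips stand 8 mm ahead of it and the grasp point (between the pads) lies 11 mm behind it (env.tip_extent is the z of the fingertips in the tool frame, in m); z points along the fingers, y is the line along which they close (so a half turn about z gives the same grasp; the last joint's range is limited). The gripper opens to 92 mm and grips with 3 to 60 N. Pads are 19 mm wide; open, the fingers measure 130 mm over their backs; the gripper's body (75 mm by 190 mm) begins 47 mm behind the grasp point.
Start: joints at [1.094, 0.342, 1.524, -0, 1.275, -0.146], TCP at [0.171, 0.497, 0.235] pointing down, gripper open.
Joint ranges: [-2.53, 2.53], [-0.77, 2.02], [0.04, 2.7], [-1, 4.14], [0.28, 2.66], [-3.11, 3.11]. Speed limits (rad/s): [2.57, 2.57, 3.14, 3.14, 3.14, 3.14].

## Interface

Orientations are given as a unit quaternion [x, y, z, w].
In Python, from rig import env, grab_frame gives the robot as it stands.
- The arm moves only by the tool carry_out, never from a script. Its argument "steps" is one flat list of numbers, 6 for each row, row after row: the shift along the tool's x, y, z in units of 40 mm (1.0 is 40 mm), then the turn, a rotation vector about the tool's x, y, z in rad. A call has 1 to 8 rows; each row is the pose to reach, as a shift and turn from the pose commanded when the call began, along the tool's axes at that moment; what a row does not reach only later rows make up. A row lasts 1/8 s, in which the tool goes at most 62.5 mm and 10.7 degrees, less where a joint would pass 70% of its speed; a pose out of reach is approached as far as the arm can. A call with a gripper value outside its range is refused whole. "hand" is the closure, from 0 (fully open) to 1 (shut), set as the call begins (left out, the last holds). The fingers move at their own pace and stop on an object; "grip_force" is the grip in N (left out, the last holds). Time passes only in rows, so rows that repeat a pose let the fingers close. It gives the time, the measured TCP pose, the force, the opening and the grip force at its end, in the units of the state.
- env.read_state(): the state, without advancing time (a new reading comes with each control period).
- grab_frame(name): name is "scene" or "top" or "wrist"; returns a dict with "image" (384x512x3 uint8, red, green, blue), "intrinsics" (3x3 intrinsics, pixels), "distortion" ([k1, k2, p1, p2, k3] as OpenCV has them; the pictures are not rectified), "R" (3x3) and "t" (3): a world point X has camera coordinates R X + t; the wrist camera has in their place "tool_from_camera" (4x4, takes a point from camera to tool coordinates, whose origin is the TCP and whose axes are the flange's). Camera axes: x right, y down, z forward; pixel columns grow to the right and rows downward; lengths in m; the calibration is good to about 2 mm. A picture is of the moment at which its call begins: read the wrist's pose just before it. There is no depth.
- env.hand_in(): hands the job in; it is judged then, once.
The state is a dict: "t": time; "q": joint angles; "qd": joint speeds; "joint_efforts": joint torques, N m; "position": TCP position; "tool_rot": TCP orientation; "contact_force": force on the tool from outside, world axes, zero at the start; "wrist_torque": the same for the moment, N m; "finger_gap": opening from 0.0 (shut) to 1.0 (fully open); "grasp_force": force on a finger pad.
Only numpy, scipy, OpenCV 4.12 (cv2) and the standard library are available. Lean on these libraries where they do the work, as an engineer would, in place of code of your own. Each camera call takes 0.05 s, during which the arm holds its last target. There are 200 camera calls.

## Working session

There is one attempt and no reset: what is moved stays moved. The work goes in short steps, Python scripts to look and compute and a tool call to move; the robot and the scene stay as the last step left them, time stands still between calls to the robot, and variables do not carry over. Pictures are saved under pics/ and viewed, at most 10 in all, crops included, and the job is handed in when it is done.

Besides the shell and the picture viewer there is one more tool, called after "Request:" as a command line: name --argument value ..., lists and objects as JSON in quotes. carry_out: Moves the arm, as the interface text tells. Its arguments: {"type":"object","properties":{"steps":{"type":"array","items":{"type":"number"}},"hand":{"type":"number"},"grip_force":{"type":"number"}},"required":["steps"]}

```bash
mkdir -p pics; ls; python3 - <<'E'
from rig import env, grab_frame
import cv2,numpy as np,pickle
s=env.read_state(); print(s)
d={}
for n in("scene","top"):
    f=grab_frame(n); d[n]=f; cv2.imwrite(f"pics/{n}0.png",f["image"][:,:,::-1]); print(n,f["R"],f["t"],f["intrinsics"],f["distortion"])
pickle.dump(d,open("f0.pkl","wb")); print(env.tip_extent)
a=np.vstack([d[n]["image"] for n in("top",)]); cv2.imwrite("pics/a.png",cv2.resize(a[:,:,::-1],(800,600),interpolation=cv2.INTER_CUBIC))
E
```

```text
pics
{'t': 0.0, 'q': array([ 1.09396702e+00,  3.42717089e-01,  1.52500393e+00, -2.05291388e-05,
        1.27539501e+00, -1.45968691e-01]), 'qd': array([ 6.20723500e-04, -2.76845499e-05,  2.14562965e-03, -1.68324748e-03,
       -2.45669906e-04,  5.22548532e-04]), 'joint_efforts': array([ 5.87968734e-04, -4.31235480e+01, -2.44225377e+01,  7.18339370e-02,
        5.57885470e-02, -1.25299903e-04]), 'position': array([0.17033867, 0.49618676, 0.23405244]), 'tool_rot': array([ 1.64673775e-01,  9.86347792e-01, -7.28064759e-04, -2.24029033e-04]), 'contact_force': array([ 0.73556197, -0.49817986,  0.41046537]), 'wrist_torque': array([-0.07208271, -0.00608555,  0.01897289]), 'grasp_force': 0.0, 'finger_gap': 1.000101408143731}
scene [[ 0.89137596 -0.45286753  0.01897084]
 [-0.25519705 -0.53601243 -0.80471432]
 [ 0.37459759  0.7124617  -0.59335906]] [-0.48531673  0.22636693  0.86402768] [[442.30073117   0.         242.70700197]
 [  0.         442.30073117 191.04356404]
 [  0.           0.           1.        ]] [-0.08041858  0.          0.          0.          0.        ]
top [[-1.07418146e-02 -9.99938617e-01 -2.71581956e-03]
 [-9.72174882e-01  1.10790882e-02 -2.33994130e-01]
 [ 2.34009855e-01  1.26730001e-04 -9.72234216e-01]] [0.02613003 0.58344974 0.96589902] [[459.50948302   0.         259.90158338]
 [  0.         459.50948302 190.01803445]
 [  0.           0.           1.        ]] [-0.10660062  0.          0.          0.          0.        ]
0.008
```

View pics/a.png

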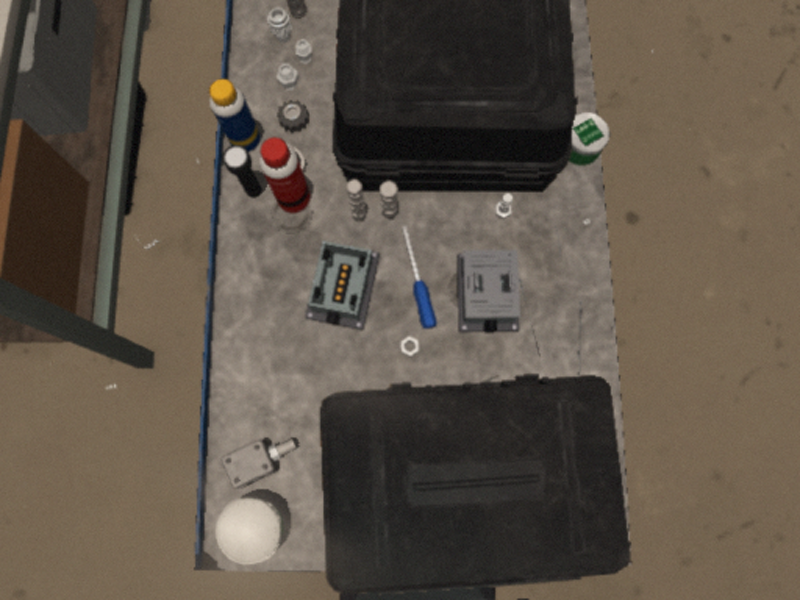

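View pics/scene0.png

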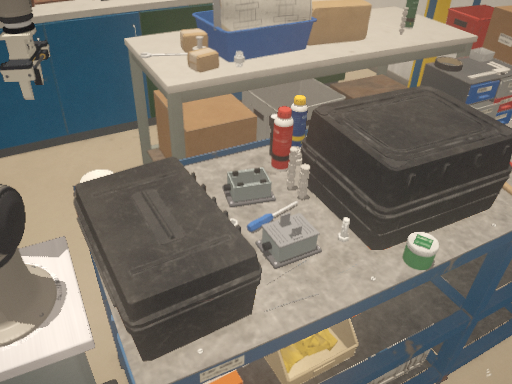

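The top view shows the covered old housing on the right with its cover near (490,285), the open one on the left near (343,285), and both glands towards the robot. The screwdriver lies between them and the nut is at (410,346).

```bash
cat > h.py <<'E'
import numpy as np,cv2
from scipy.spatial.transform import Rotation as Ro
def cam(f,s=None):
    if "R" in f: return f["R"],f["t"]
    T=np.eye(4);T[:3,:3]=Ro.from_quat(s["tool_rot"]).as_matrix();T[:3,3]=s["position"]
    M=np.linalg.inv(T@f["tool_from_camera"]);return M[:3,:3],M[:3,3]
def px2w(f,uv,z,s=None):
    R,t=cam(f,s)
    n=cv2.undistortPoints(np.array(uv,float).reshape(-1,1,2),f["intrinsics"],f["distortion"]).reshape(-1,2)
    d=np.c_[n,np.ones(len(n))]@R; c=-R.T@t
    z=np.broadcast_to(z,len(n)); return c+d*((z-c[2])/d[:,2])[:,None]
def w2px(f,X,s=None):
    R,t=cam(f,s)
    return cv2.projectPoints(np.array(X,float).reshape(-1,3),cv2.Rodrigues(R)[0],t,f["intrinsics"],f["distortion"])[0].reshape(-1,2)
def rel(s,target,quat=None):
    R=Ro.from_quat(s["tool_rot"]);d=R.inv().apply(np.array(target)-s["position"])/0.04
    r=(R.inv()*Ro.from_quat(quat)).as_rotvec() if quat is not None else np.zeros(3)
    return d.round(3),r.round(4)
E
python3 - <<'E'
import pickle;from h import *
f=pickle.load(open("f0.pkl","rb"))["top"]
p=lambda l,z:print(px2w(f,np.array(l)*.64,z).round(3).tolist())
p([(463,252),(516,250),(520,318),(460,320)],.057)
p([(328,243),(378,250),(360,328),(306,318)],.008)
p([(490,326),(334,321)],.03)
p([(340,95),(575,95),(335,160),(570,155)],.0)
p([(325,400),(600,380)],.2)
E
```

```text
[[0.654, -0.065, 0.057], [0.656, -0.144, 0.057], [0.553, -0.145, 0.057], [0.551, -0.058, 0.057]]
[[0.686, 0.141, 0.008], [0.674, 0.063, 0.008], [0.551, 0.09, 0.008], [0.567, 0.172, 0.008]]
[[0.547, -0.104, 0.03], [0.557, 0.127, 0.03]]
[[0.948, 0.126, 0.0], [0.946, -0.268, 0.0], [0.83, 0.133, 0.0], [0.836, -0.251, 0.0]]
[[0.424, 0.12, 0.2], [0.444, -0.218, 0.2]]
```

Request:
carry_out --steps '[-7.7,-4.65,-1.65,0,0,-0.33,-7.7,-4.65,-1.65,0,0,-0.33,-7.7,-4.65,-1.65,0,0,-0.33,-7.7,-4.65,-1.65,0,0,-0.33,-7.7,-4.65,-1.65,0,0,-0.33,-7.7,-4.65,-1.65,0,0,-0.33,-7.7,-4.65,-1.65,0,0,-0.33]' --hand 0

```text
t: 0.98
position: [0.4037, 0.2177, 0.301]
tool_rot: [0.004, 1.0, -0.0, 0.001]
contact_force: [-0.2, 0.7, -0.6]
finger_gap: 0.996
grasp_force: 0.0
```

Request:
carry_out --steps '[-4.4,-2.5,0.2,0,0,0,-4.4,-2.5,0.2,0,0,0,-4.4,-2.5,0.2,0,0,0,-4.4,-2.5,0.2,0,0,0,-4.4,-2.5,0.2,0,0,0]'

```text
t: 1.6
position: [0.5769, 0.1211, 0.2916]
tool_rot: [0.0, 1.0, 0.0, -0.001]
contact_force: [-0.6, -0.7, 0.2]
finger_gap: 1.002
grasp_force: 0.0
```

```bash
cat > snap.py <<'E'
import sys,pickle,cv2
from rig import env,grab_frame
n=sys.argv[1]; s=env.read_state(); f=grab_frame("wrist"); pickle.dump((f,s),open(n+".pkl","wb"))
cv2.imwrite(f"pics/{n}.png",cv2.resize(f["image"][:,:,::-1],(800,600),interpolation=cv2.INTER_CUBIC))
print(s["t"],s["position"],s["tool_rot"],s["contact_force"]);print(f["tool_from_camera"].round(3).tolist(),f["intrinsics"][0])
E
python3 snap.py w1
```

```text
1.6 [0.5769288  0.1210911  0.29158727] [ 4.98382674e-04  9.99999149e-01  1.91856461e-04 -1.19051974e-03] [-0.55825601 -0.65993708  0.22289845]
[[-0.002, -0.966, -0.26, 0.071], [1.0, -0.001, -0.001, 0.001], [0.0, -0.26, 0.966, -0.15], [0.0, 0.0, 0.0, 1.0]] [335.12603061   0.         257.24532993]
```

View pics/w1.png

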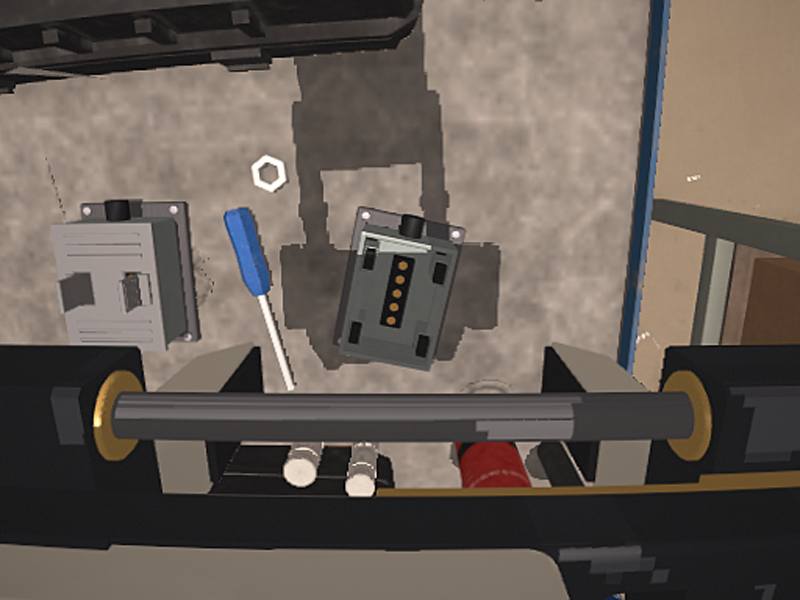

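Wrist view shows the covered housing at left (cover plate about (55..165, 220..350)), the open one in the middle (rim about (340..462, 230..370)), nut at (268,173) and screwdriver between. I'll enlarge both.

```bash
python3 - <<'E'
import pickle,cv2,numpy as np
f,s=pickle.load(open("w1.pkl","rb")); im=f["image"][:,:,::-1]
a=cv2.resize(im[122:232,28:132],None,fx=3.84,fy=5,interpolation=cv2.INTER_CUBIC)
b=cv2.resize(im[125:242,205:305],None,fx=4,fy=4.7,interpolation=cv2.INTER_CUBIC)
a=cv2.resize(im[120:240,30:130],(400,480),interpolation=cv2.INTER_CUBIC)
b=cv2.resize(im[125:245,205:305],(400,480),interpolation=cv2.INTER_CUBIC)
cv2.imwrite("pics/c1.png",np.hstack([a,b]))
E
```

```text
(no output)
```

View pics/c1.png

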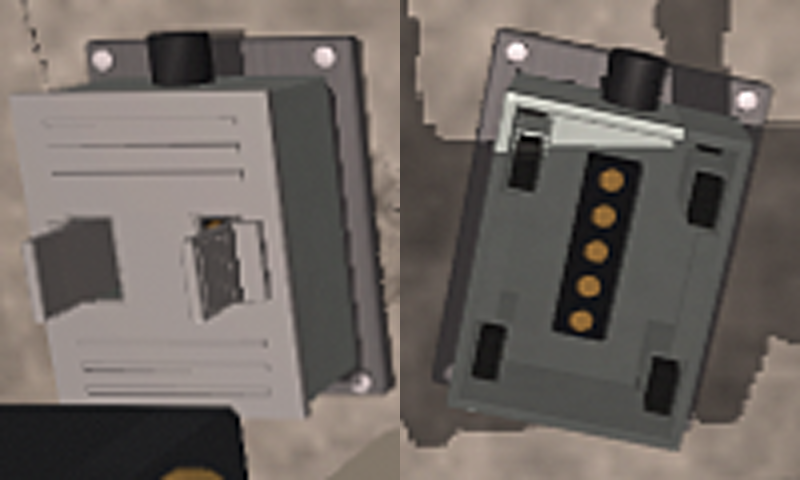

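```bash
python3 - <<'E'
import pickle;from h import *;from scipy.optimize import least_squares
f,s=pickle.load(open("w1.pkl","rb"))
def fit(P,X,fh,p0):
    def g(p):
        c,k=np.cos(p[2]),np.sin(p[2]); Y=np.array(X,float); Y[:,2]+= (Y[:,2]>.02)*(p[3] if fh else 0)
        W=np.c_[p[0]+c*Y[:,0]-k*Y[:,1],p[1]+k*Y[:,0]+c*Y[:,1],Y[:,2]]
        return (w2px(f,W,s)-P).ravel()
    r=least_squares(g,p0+([0.004] if fh else []),loss="soft_l1");print(r.x.round(4),g(r.x).round(1))
O=np.array([(12,96),(268,92),(310,417),(87,38),(356,36),(395,390)])/4+[30,120]
OX=[(-.051,-.040,.057),(-.051,.040,.057),(.051,.040,.057),(-.062,-.046,.008),(-.062,.046,.008),(.062,.046,.008)]
fit(O,OX,0,[.604,-.103,0])
N=np.array([(98,28),(372,84),(112,78),(352,140),(278,450),(50,405)])/4+[205,125]
NX=[(-.062,-.046,.008),(-.062,.046,.008),(-.05,-.037,.053),(-.05,.037,.053),(.05,.037,.053),(.05,-.037,.053)]
fit(N,NX,1,[.62,.117,-.235])
E
```

```text
[ 0.605  -0.1041  0.0027] [ 0.5 -0.6  0.7 -0.7  0.5 -0.  -0.6  0.7 -0.6 -0.1 -0.7  1.4]
[ 6.179e-01  1.182e-01 -2.096e-01 -3.000e-04] [-0.2 -0.4  0.8  0.3 -1.2  2.6  0.6 -0.1  0.5 -0.4 -0.7 -0.6]
```

Request:
carry_out --steps '[-0.7,-5.63,0.5,0,0,0,-0.7,-5.63,0.5,0,0,0,-0.7,-5.63,0.5,0,0,0,-0.7,-5.63,2.5,0,0,0,-0.7,-5.63,4.0,0,0,0,-0.7,-5.63,4.0,0,0,0,-0.7,-5.63,4.0,0,0,0]'

```text
t: 2.52
position: [0.6034, -0.1028, 0.1314]
tool_rot: [-0.0, 1.0, 0.001, -0.002]
contact_force: [-0.1, 0.8, 0.5]
finger_gap: 1.0
grasp_force: 0.0
```

```bash
python3 snap.py w2
```

```text
2.525 [ 0.60341881 -0.10277203  0.13140484] [-2.58782334e-04  9.99997537e-01  8.39152202e-04 -2.03829470e-03] [-0.14749329  0.76910189  0.45620773]
[[-0.002, -0.966, -0.26, 0.071], [1.0, -0.001, -0.001, 0.001], [0.0, -0.26, 0.966, -0.15], [0.0, 0.0, 0.0, 1.0]] [335.12603061   0.         257.24532993]
```

View pics/w2.png

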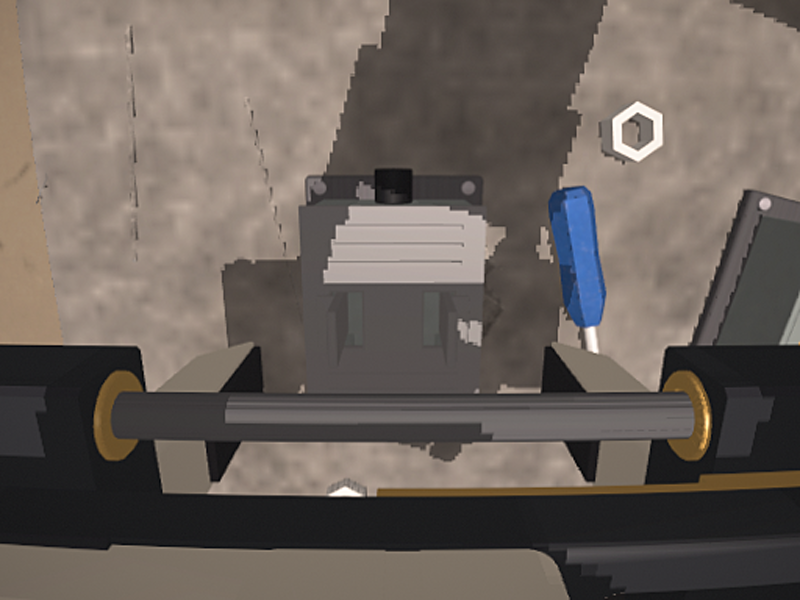

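Cover in view centred: near-edge plate corners (300,207) and (484,207), tabs symmetrical at about x=335 and 450, between the fingers.

```bash
python3 - <<'E'
import pickle;from h import *
f,s=pickle.load(open("w2.pkl","rb"))
q=lambda l,z:print(px2w(f,np.array(l)/1.5625,z,s).round(4).tolist())
q([(300,207),(484,207)],.057); q([(305,177),(483,177)],.008);q([(330,291),(455,291)],.083)
X=[(.605+a,-.104+b,.083) for a in(-.012,.012) for b in(-.026,.026)]
print((w2px(f,X,s)*1.5625).round(0).tolist())
E
```

```text
[[0.5546, -0.1453, 0.057], [0.5547, -0.0668, 0.057]]
[[0.544, -0.1515, 0.008], [0.5441, -0.0601, 0.008]]
[[0.5849, -0.1301, 0.083], [0.585, -0.0811, 0.083]]
[[331.0, 311.0], [462.0, 311.0], [333.0, 367.0], [460.0, 367.0]]
```

Request:
carry_out --steps '[-0.05,-0.06,0.6,0,0,0,-0.05,-0.06,1.1,0,0,0,-0.05,-0.06,1.35,0,0,0,-0.05,-0.06,1.48,0,0,0,-0.05,-0.06,1.48,0,0,0]'

```text
t: 3.2
position: [0.6075, -0.107, 0.0743]
tool_rot: [0.0, 1.0, -0.0, 0.001]
contact_force: [-0.3, -0.8, -0.2]
finger_gap: 1.0
grasp_force: 0.0
```

Request:
carry_out --steps '[0,0,0,0,0,0,0,0,0,0,0,0,0,0,0,0,0,0,0,0,0,0,0,0,0,0,0,0,0,0,0,0,0,0,0,0]' --hand 1 --grip_force 14

```text
t: 3.95
position: [0.6072, -0.1071, 0.0738]
tool_rot: [0.0, 1.0, 0.0, 0.0]
contact_force: [-0.7, 0.7, 3.2]
finger_gap: 0.422
grasp_force: 14.0
```

Request:
carry_out --steps '[0,0,-0.15,0,0,0,0,0,-0.4,0,0,0,0,0,-0.8,0,0,0,0,0,-1.6,0,0,0,0,0,-2.7,0,0,0,0,0,-3.0,0,0,0,0,0,-3.0,0,0,0]' --grip_force 18

```text
t: 4.82
position: [0.6073, -0.1072, 0.1942]
tool_rot: [0.0, 1.0, -0.0, 0.001]
contact_force: [0.2, -0.3, -1.5]
finger_gap: 0.418
grasp_force: 18.0
```

```bash
python3 snap.py w3
```

```text
4.825 [ 0.60725985 -0.10721593  0.19420597] [ 3.98846899e-04  9.99999629e-01 -1.99657874e-04  7.36914368e-04] [ 0.22281619 -0.31981484 -1.54912847]
[[-0.002, -0.966, -0.26, 0.071], [1.0, -0.001, -0.001, 0.001], [0.0, -0.26, 0.966, -0.15], [0.0, 0.0, 0.0, 1.0]] [335.12603061   0.         257.24532993]
```

View pics/w3.png

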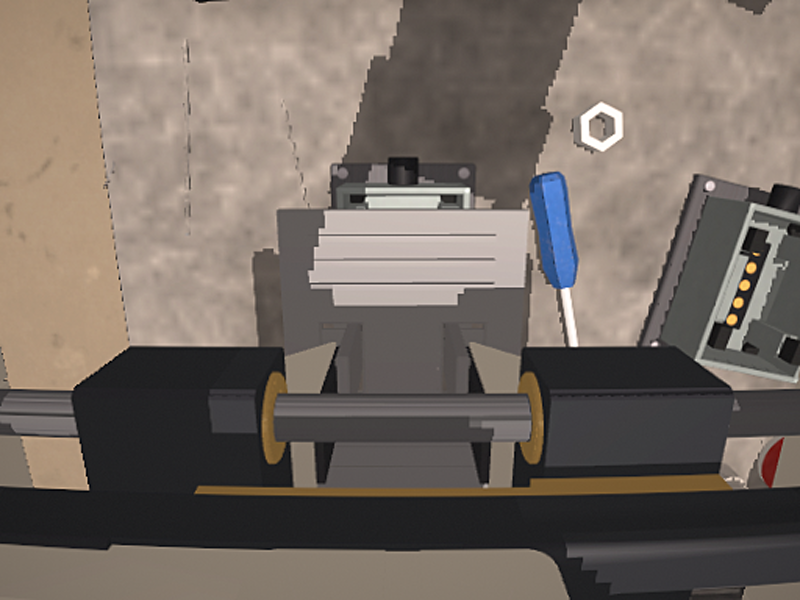

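Request:
carry_out --steps '[-0.1,1.2,0,0,0,0,-0.3,2.6,0,0,0,0.1,-0.3,4.0,0,0,0,0.212,-0.3,5.1,0,0,0,0.212,-0.3,5.58,0,0,0,0.212,-0.3,5.58,0,0,0,0.212,-0.3,5.58,0,0,0,0.212]'

```text
t: 5.75
position: [0.6193, 0.1145, 0.1929]
tool_rot: [0.107, 0.994, -0.0, -0.0]
contact_force: [0.5, -0.2, -0.2]
finger_gap: 0.421
grasp_force: 18.0
```

```bash
python3 snap.py w4; python3 - <<'E'
import pickle,cv2,numpy as np
f=lambda n:cv2.resize(pickle.load(open(n,"rb"))[0]["image"][95:145,170:360,::-1],(760,300),interpolation=cv2.INTER_CUBIC)
cv2.imwrite("pics/c2.png",np.vstack([f("w3.pkl"),f("w4.pkl")]))
E
```

```text
5.75 [0.61927121 0.11448212 0.19291599] [ 1.06784516e-01  9.94282004e-01 -3.73561449e-04 -4.72497859e-04] [ 0.45829896 -0.24831493 -0.23604004]
[[-0.002, -0.966, -0.26, 0.071], [1.0, -0.002, -0.0, 0.001], [-0.0, -0.26, 0.966, -0.15], [0.0, 0.0, 0.0, 1.0]] [335.12603061   0.         257.24532993]
```

View pics/c2.png

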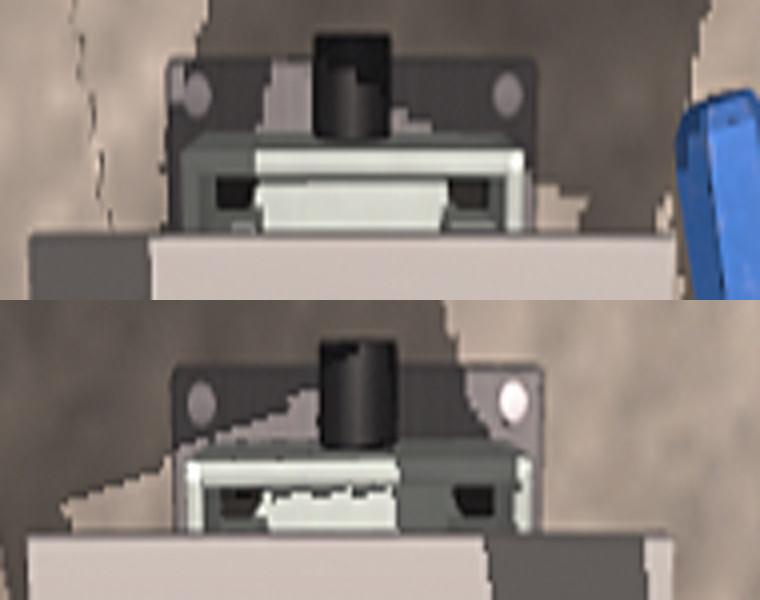

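Comparing the two views: the base-plate screws moved from (196,95),(508,95) to (201,104),(514,101) in crop pixels. So the tool is about 1.5 mm short in y and 1.3 mm short ahead. I'll correct that and descend.

Request:
carry_out --steps '[-0.033,0.037,0,0,0,0,-0.033,0.037,1.0,0,0,0,-0.033,0.037,2.0,0,0,0,-0.033,0.037,2.4,0,0,0,-0.033,0.037,2.4,0,0,0]'

```text
t: 6.42
position: [0.6208, 0.1168, 0.097]
tool_rot: [0.106, 0.994, -0.0, -0.001]
contact_force: [0.9, -0.6, 0.0]
finger_gap: 0.418
grasp_force: 18.0
```

Request:
carry_out --steps '[0,0,0.05,0,0,0,0,0,0.1,0,0,0,0,0,0.1,0,0,0]'

```text
t: 6.8
position: [0.6212, 0.1173, 0.0942]
tool_rot: [0.106, 0.994, 0.0, 0.001]
contact_force: [-1.2, -0.4, -0.8]
finger_gap: 0.418
grasp_force: 18.0
```

Request:
carry_out --steps '[0,0,0.05,0,0,0,0,0,0.1,0,0,0,0,0,0.1,0,0,0]'

```text
t: 7.18
position: [0.6208, 0.1172, 0.0893]
tool_rot: [0.106, 0.994, 0.0, -0.0]
contact_force: [0.5, 0.3, -0.2]
finger_gap: 0.416
grasp_force: 18.0
```

Request:
carry_out --steps '[0,0,0.04,0,0,0,0,0,0.08,0,0,0,0,0,0.08,0,0,0]'

```text
t: 7.55
position: [0.6208, 0.1172, 0.0861]
tool_rot: [0.106, 0.994, 0.0, -0.0]
contact_force: [0.0, 0.1, -1.5]
finger_gap: 0.419
grasp_force: 18.0
```

Request:
carry_out --steps '[0,0,0.03,0,0,0,0,0,0.05,0,0,0,0,0,0.05,0,0,0]'

```text
t: 7.92
position: [0.6209, 0.1172, 0.0842]
tool_rot: [0.106, 0.994, 0.0, -0.0]
contact_force: [0.2, 0.0, -2.3]
finger_gap: 0.416
grasp_force: 18.0
```

Request:
carry_out --steps '[0,0,0.03,0,0,0,0,0,0.05,0,0,0,0,0,0.05,0,0,0]'

```text
t: 8.3
position: [0.6208, 0.1172, 0.0822]
tool_rot: [0.106, 0.994, 0.0, -0.0]
contact_force: [0.2, 0.1, -0.8]
finger_gap: 0.416
grasp_force: 18.0
```

Request:
carry_out --steps '[0,0,0.02,0,0,0,0,0,0.04,0,0,0,0,0,0.04,0,0,0]'

```text
t: 8.68
position: [0.6209, 0.1172, 0.0806]
tool_rot: [0.106, 0.994, 0.0, -0.0]
contact_force: [-0.9, -0.4, -1.3]
finger_gap: 0.42
grasp_force: 18.0
```

Request:
carry_out --steps '[0,0,0.02,0,0,0,0,0,0.04,0,0,0,0,0,0.04,0,0,0]'

```text
t: 9.05
position: [0.621, 0.1172, 0.0792]
tool_rot: [0.106, 0.994, 0.0, 0.0]
contact_force: [0.2, -0.2, -1.3]
finger_gap: 0.419
grasp_force: 18.0
```

Request:
carry_out --steps '[0,0,0.02,0,0,0,0,0,0.04,0,0,0,0,0,0.04,0,0,0]'

```text
t: 9.43
position: [0.621, 0.1172, 0.0777]
tool_rot: [0.106, 0.994, 0.0, 0.0]
contact_force: [-0.4, -0.5, 2.8]
finger_gap: 0.418
grasp_force: 18.0
```

Request:
carry_out --steps '[0,0,0.02,0,0,0,0,0,0.03,0,0,0,0,0,0.03,0,0,0]'

```text
t: 9.8
position: [0.621, 0.1172, 0.0764]
tool_rot: [0.106, 0.994, 0.0, 0.0]
contact_force: [-1.2, -0.4, 2.9]
finger_gap: 0.421
grasp_force: 18.0
```

Request:
carry_out --steps '[0,0,0.02,0,0,0,0,0,0.03,0,0,0,0,0,0.03,0,0,0]'

```text
t: 10.18
position: [0.621, 0.1172, 0.0752]
tool_rot: [0.106, 0.994, 0.0, 0.0]
contact_force: [-0.9, 0.6, 3.4]
finger_gap: 0.416
grasp_force: 18.0
```

Request:
carry_out --steps '[0,0,0.02,0,0,0,0,0,0.02,0,0,0,0,0,0.02,0,0,0]'

```text
t: 10.55
position: [0.621, 0.1172, 0.075]
tool_rot: [0.106, 0.994, 0.0, 0.0]
contact_force: [-2.2, -0.4, 7.0]
finger_gap: 0.418
grasp_force: 18.0
```

Request:
carry_out --steps '[0,0,0.02,0,0,0,0,0,0.02,0,0,0,0,0,0.02,0,0,0]'

```text
t: 10.92
position: [0.6211, 0.1172, 0.075]
tool_rot: [0.106, 0.994, 0.0, 0.001]
contact_force: [-4.2, -0.2, 12.3]
finger_gap: 0.42
grasp_force: 18.0
```

Request:
carry_out --steps '[0,0,0.01,0,0,0,0,0,0.01,0,0,0,0,0,0.01,0,0,0,0,0,0.01,0,0,0]' --hand 0.38

```text
t: 11.42
position: [0.6206, 0.1172, 0.0725]
tool_rot: [0.106, 0.994, -0.0, -0.0]
contact_force: [0.5, 0.1, -0.2]
finger_gap: 0.622
grasp_force: 0.0
```

Request:
carry_out --steps '[0,0,0.025,0,0,0,0,0,0.05,0,0,0,0,0,0.05,0,0,0]'

```text
t: 11.8
position: [0.6208, 0.1172, 0.0709]
tool_rot: [0.106, 0.994, 0.0, -0.0]
contact_force: [-0.1, -0.2, 0.5]
finger_gap: 0.62
grasp_force: 0.0
```

Request:
carry_out --steps '[0,0,0.02,0,0,0,0,0,0.03,0,0,0,0,0,0.03,0,0,0]'

```text
t: 12.18
position: [0.621, 0.1172, 0.0702]
tool_rot: [0.106, 0.994, 0.0, 0.0]
contact_force: [-1.3, -0.2, 2.9]
finger_gap: 0.618
grasp_force: 1.5
```

Request:
carry_out --steps '[0,0,0.02,0,0,0,0,0,0.03,0,0,0,0,0,0.03,0,0,0]'

```text
t: 12.55
position: [0.6211, 0.1172, 0.0695]
tool_rot: [0.106, 0.994, 0.0, 0.0]
contact_force: [-2.9, -0.6, 7.1]
finger_gap: 0.621
grasp_force: 3.7
```

Request:
carry_out --steps '[0,0,0.02,0,0,0,0,0,0.03,0,0,0,0,0,0.03,0,0,0]'

```text
t: 12.92
position: [0.6212, 0.1172, 0.0694]
tool_rot: [0.106, 0.994, 0.0, 0.001]
contact_force: [-5.1, -0.3, 13.2]
finger_gap: 0.62
grasp_force: 6.9
```

Request:
carry_out --steps '[0,0,0.02,0,0,0,0,0,0.03,0,0,0,0,0,0.03,0,0,0]'

```text
t: 13.3
position: [0.6212, 0.1172, 0.0693]
tool_rot: [0.106, 0.994, 0.0, 0.001]
contact_force: [-7.6, -0.7, 20.2]
finger_gap: 0.621
grasp_force: 10.1
```

Solid stop after about 1 mm of travel, so the cover was already hooked. Backing off to check it.

Request:
carry_out --steps '[0,0,-0.1,0,0,0,0,0,-0.15,0,0,0,0,0,-0.15,0,0,0]' --hand 0

```text
t: 13.68
position: [0.6208, 0.1172, 0.0719]
tool_rot: [0.106, 0.994, 0.0, -0.0]
contact_force: [0.3, -0.5, 0.8]
finger_gap: 0.894
grasp_force: 0.0
```

Request:
carry_out --steps '[0,0,-0.5,0,0,0,0,0,-1.5,0,0,0,0,0,-3.0,0,0,0,0.6,0,-3.5,0,0,0,1.0,0,-3.5,0,0,0,1.0,0,-3.5,0,0,0]'

```text
t: 14.42
position: [0.5812, 0.1259, 0.2123]
tool_rot: [0.106, 0.994, 0.0, -0.0]
contact_force: [-0.7, 0.1, -0.6]
finger_gap: 1.001
grasp_force: 0.0
```

```bash
python3 snap.py w5
```

```text
14.425 [0.58116179 0.12590727 0.21233861] [ 1.05933124e-01  9.94373235e-01  2.53150634e-05 -2.05806746e-04] [-0.72677143  0.12262711 -0.64366084]
[[-0.002, -0.966, -0.26, 0.071], [1.0, -0.002, -0.0, 0.001], [-0.0, -0.26, 0.966, -0.15], [0.0, 0.0, 0.0, 1.0]] [335.12603061   0.         257.24532993]
```

View pics/w5.png

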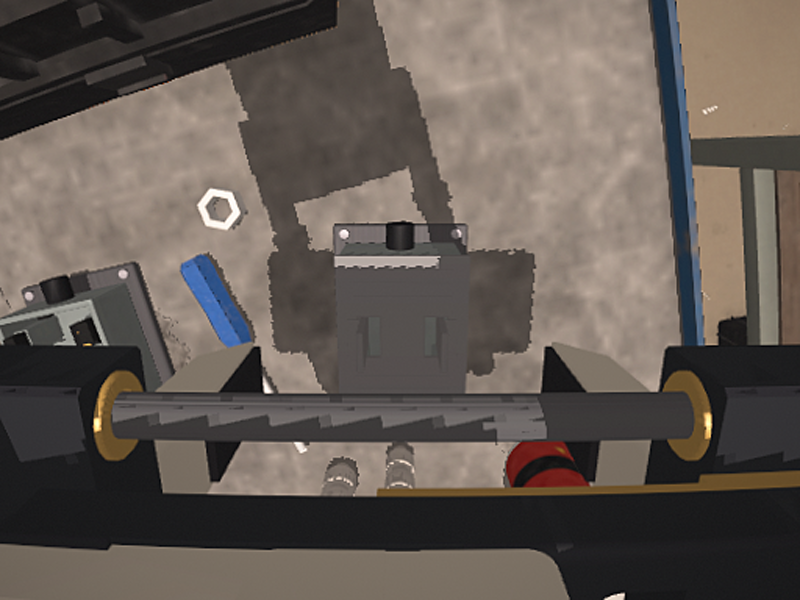

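The cover sits square on the left housing: plate edge (335,255)–(468,255), base plate corners x=333–467. Quick numeric check of the height and tab spread.

```bash
python3 - <<'E'
import pickle;from h import *
f,s=pickle.load(open("w5.pkl","rb"))
q=lambda l,z:px2w(f,np.array(l)/1.5625,z,s)
for z in(.057,.061,.065):
    a=q([(335,255),(468,255)],z); print(z,np.linalg.norm(a[0]-a[1]).round(4),a.mean(0).round(4))
b=q([(333,224),(467,224)],.008);print(np.linalg.norm(b[0]-b[1]).round(4),b.mean(0).round(4))
im=f["image"][195:260,205:310,::-1];cv2.imwrite("pics/c3.png",cv2.resize(im,(800,496),interpolation=cv2.INTER_CUBIC))
E
```

```text
0.057 0.0789 [0.5693 0.1288 0.057 ]
0.061 0.0778 [0.5685 0.1289 0.061 ]
0.065 0.0768 [0.5678 0.1291 0.065 ]
0.0909 [0.5574 0.1303 0.008 ]
```

View pics/c3.png

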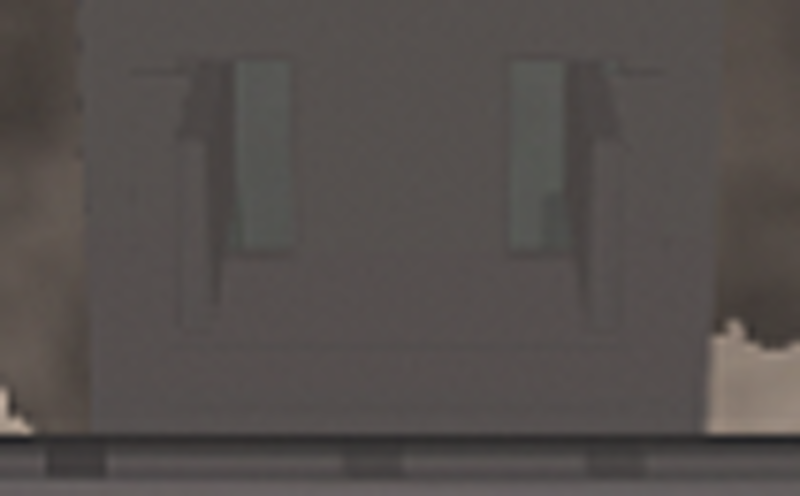

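The tab tops span 178–622 in the crop, about 52 mm, so both tabs are fully sprung out and the cover is hooked. Handing in.

```bash
python3 -c "
from rig import env;print(env.hand_in())"
```

```text
the job is handed in; nothing more can be done
None
```

The cover is off the old housing and pressed home on the rebuilt one, and I've handed the job in; the last close-up showed it square with both tabs about 52 mm apart (fully out), after about 20 N at most in the readings while pressing it down, though no verdict came back.

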